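# Dock a scraper in the demagnetiser and hold its dial at the third click

## Task

Lift the orange-handled scraper out of its wooden rest, slide it blade-first and upright into the slot on top of the blue demagnetiser until it is fully home, and let go of it. Only then press the red paddle of the spring-return dial down with the fingertips, past the first and second clicks to the third (pointer at the red dot, not on to the end stop), and finish the program while still holding it there. Leave the bin, tape roll, bottle and jar where they are.

Things in the scene. Friction and masses are not known exactly. Their poses are not given: they have to be found in the camera images.
- scraper: Scraper standing blade down in the rest, 0.25 kg. Steel blade 90 mm (its x) x 4 mm (its y), from z 0 to 70 mm; on it an orange bar handle 96 mm (x) x 22 mm (y) x 30 mm, from z 70 to 100 mm. Origin: middle of the blade's lower edge; z up along the tool. It may lean up to about 5 degrees in the rest. Grip it from above across the 22 mm of the handle, at about z 86 mm. Either way round fits the slot.
- rest: Pale wooden block fixed to the bench, 130 mm (x) x 70 mm (y) x 45 mm high, with an open-topped slot along its x, 97 mm x 7 mm, floor 10 mm above the bench. Origin: centre of the underside.
- machine: Blue demagnetiser fixed to the bench, 150 mm (x) x 250 mm (y) x 100 mm high. Origin: centre of the underside. Its dial is on the +x face (away from the robot), the slot in its top on the +y side.
- slot_mouth (a point): Centre of the mouth of the slot in the machine's top (100 mm above the bench). The slot runs along the machine's x: 96 mm long, 8 mm wide, 45 mm deep, vertical, no chamfer; axes as the machine's. With the blade home 25 mm of blade and the handle stand above the top.
- slot_floor (a point): Centre of the slot's floor, 45 mm below its mouth; the scraper's origin comes here when it is fully home. Axes as the machine's.
- pivot (a point): Point on the dial's axis (parallel to the machine's x), 65 mm above the bench, in the plane of the middle of the paddle, 27.5 mm out from the machine's +x face. Fixed to the machine, axes as the machine's.
- paddle (a point): Centre of the top face of the red paddle on the dial's lever, on the machine's -y side; swings down in the machine's y-z plane about pivot, 99 mm away (at rest 60 mm above it). Paddle 45 mm (machine's x) x 36 x 12 mm; its top is tipped 22 degrees at rest (outer -y edge up), level at joint 0.38, tipped 23 degrees the other way at the third click.
- dial (a joint): Dial angle (rad): 0 at rest (lever 35 degrees above level), grows as the paddle goes down, turning about the machine's +x. Clicks at 0.26 (green dot), 0.52 (yellow) and 0.785 (red; lever 10 degrees below level); end stop 1.0. A spring always returns it to 0 when let go. At the paddle it takes 2 to 7 N at the start and 4 to 10 N near the third click, rising and falling by some 5 N at each click.
- bin: Loose blue open bin, 130 x 100 x 60 mm high; origin centre of underside. Bystander.
- tape: Loose brown tape roll lying flat, 90 mm across, 45 mm high; origin centre of underside. Bystander.
- bottle: Loose green bottle, 60 mm across, 140 mm high; origin centre of underside. Bystander.
- jar: Loose amber jar with a black lid, 60 mm across, 80 mm high; origin centre of underside. Bystander.
Mind the look-alikes: they are no part of the job. Several things have the shape of the scraper; the one meant has the colours described above.

How it is judged:
By the outcome, as a careful person would: the job done as asked, in the order asked, and still so for the second after the job is handed in, while the arm keeps its last pose, push and grip.
It also fails if it takes over 64 s, if anything falls off the work surface, if the arm or the gripper's body presses on something with over 40 N, if the wrist force passes 120 N, or if a joint passes its speed limit or range.

## Robot

A 7-joint arm with a two-finger parallel gripper is mounted at the origin on the work surface. World frame = base frame: x ahead of the robot, y to its left, z up, the work surface at z = 0. Lengths are in m, angles in rad, forces in N, time in s.
With the tool pointing down it reaches from about 0.425 to 0.95 m from the base axis. Payload 4.7 kg.
Tool frame: the origin (TCP) lies at the very end of the fingers, on their centre line; the grasp point (between the pads) lies 19 mm behind it (arm.grip_depth is the distance from the TCP to the grasp point, in m); z points along the fingers, y is the direction in which the jaws open and shut (so a half turn about z gives the same grasp; the last joint's range is limited). The gripper opens to 87 mm and grips with 3 to 60 N. Pads are 19 mm wide; open, the fingers measure 117 mm over their backs; the gripper's body (75 mm by 190 mm) begins 51 mm behind the grasp point.
Start: joints at [1.195, 0.469, -0.049, 1.532, 0.024, 1.141, -0.082], TCP at [0.229, -0.635, 0.223] pointing down, gripper open.
Joint ranges: [-2.59, 2.59], [-0.33, 1.99], [-1.39, 1.29], [0.1, 2.45], [-1.04, 4.18], [0.21, 1.99], [-2.66, 2.66]. Speed limits (rad/s): [2.57, 2.57, 3.14, 3.14, 3.14, 3.14, 3.14].

## Interface

Orientations are given as a unit quaternion [x, y, z, w].
In Python, from workcell import sensors, imaging, arm gives the robot as it stands. The module is installed in compiled form; this text tells all that it offers.
- The arm moves only by the tool send_rows, never from a script. Its argument "plan" is text: rows parted by semicolons, each of 4 numbers parted by spaces: the shift along the world's x, y, z in m, then the turn about the world's z in rad. In form: dx dy dz roll; .... A call has exactly 8 rows; each row is the pose to reach, as a shift and turn from the pose commanded when the call began; what a row does not reach only later rows make up. A row lasts 1/10 s, in which the tool goes at most 50 mm and 8.59 degrees, less where a joint would pass 70% of its speed; a pose out of reach is approached as far as the arm can. A call with a gripper value outside its range is refused whole. "jaw" is the finger opening in m, from 0 to 0.087, set as the call begins (left out, the last holds). The fingers move at their own pace and stop on an object; the grip force is fixed at half the most. Time passes only in rows, so rows that repeat a pose let the fingers close, or fill a call up. It gives the time, the measured TCP pose, the force and the opening at its end, in the units of the state.
- sensors.get_obs(): the state, without advancing time (a new reading comes with each control period).
- imaging.snapshot(name): name is "scene" or "top" or "wrist"; returns the picture (480x640x3 uint8, red, green, blue); there is no depth.
- imaging.calibration(name): a dict with "mtx" (3x3 intrinsics, pixels), "dist_coeffs" ([k1, k2, p1, p2, k3] as OpenCV has them; the pictures are not rectified), "rvec" (rotation vector, rad) and "tvec" (3), from world to camera coordinates, as OpenCV has them. Camera axes: x right, y down, z forward; pixel columns grow to the right and rows downward; lengths in m; the calibration is good to about 2 mm. A picture is of the moment at which its call begins: read the wrist's pose just before it. calibration takes no time and is no camera call; for the wrist camera it gives the pose at the moment of the call.
- arm.job_done(): hands the job in, once; it reports no verdict.
The state is a dict: "time": time; "joints": joint angles; "qd": joint speeds; "joint_torque": joint torques, N m; "ee_pos": TCP position; "tool_rot": TCP orientation; "ft_force": force on the tool from outside, world axes, zero at the start; "torque": the same for the moment, N m; "grip_width": finger opening in m.
Only numpy, scipy, OpenCV 4.12 (cv2) and the standard library are available. Lean on these libraries where they do the work, as an engineer would, in place of code of your own. Each camera call takes 0.05 s, during which the arm holds its last target. There are 200 camera calls.

## Working session

There is one attempt and no reset: what is moved stays moved. The work goes in short steps, Python scripts to look and compute and a tool call to move; the robot and the scene stay as the last step left them, time stands still between calls to the robot, and variables do not carry over. Pictures are saved under pics/ and viewed, about 8 in all and at most 12, crops included, and the job is handed in when it is done.

Besides the shell and the picture viewer there is one more tool, called after ">>>" in YAML: its name, and indented under it one key for each argument. send_rows: Moves the arm, as the interface text tells. Its arguments: {"type":"object","properties":{"plan":{"type":"string"},"jaw":{"type":"number"}},"required":["plan"]}

```bash
mkdir -p pics; cat > h.py <<'E'
import numpy as np, cv2
from workcell import sensors, imaging, arm
def snap(n,f=None):
    im=imaging.snapshot(n)
    if f: cv2.imwrite('pics/'+f,im[:,:,::-1])
    return im
def ray(n,uv):
    c=imaging.calibration(n)
    R,_=cv2.Rodrigues(np.array(c['rvec'],float)); t=np.array(c['tvec'],float).ravel()
    p=cv2.undistortPoints(np.array(uv,float).reshape(-1,1,2),np.array(c['mtx'],float),np.array(c['dist_coeffs'],float)).reshape(-1,2)
    d=np.c_[p,np.ones(len(p))]@R
    return -R.T@t,d/np.linalg.norm(d,axis=1)[:,None]
def plane(n,uv,z):
    o,d=ray(n,uv); return o+d*((z-o[2])/d[:,2])[:,None]
def proj(n,P):
    c=imaging.calibration(n)
    return cv2.projectPoints(np.array(P,float).reshape(-1,3),np.array(c['rvec'],float),np.array(c['tvec'],float),np.array(c['mtx'],float),np.array(c['dist_coeffs'],float))[0].reshape(-1,2)
E
python3 - <<'E'
from h import *
a=snap('scene','scene0.png');b=snap('top','top0.png')
print(sensors.get_obs())
for n in('scene','top'):print(n,ray(n,[[320,240]]))
E
```

```text
{'time': 0.1, 'joints': array([ 1.19512095,  0.46935496, -0.04861283,  1.5335605 ,  0.02413185,
        1.1409769 , -0.08230306]), 'qd': array([ 0.00140244, -0.00475102, -0.00187662, -0.00176244,  0.00145082,
        0.00185857, -0.0013749 ]), 'joint_torque': array([ 6.96323932e-04, -5.09169066e+01, -8.12860555e-02, -2.36828005e+01,
       -6.14743098e-02,  3.44932708e-02,  5.50539812e-05]), 'ee_pos': array([ 0.22924655, -0.63431969,  0.22161427]), 'tool_rot': array([ 9.85000878e-01,  1.72547200e-01, -1.86486482e-04, -8.35887793e-04]), 'ft_force': array([-0.69800618, -0.23734307,  0.38381221]), 'torque': array([ 0.00069865,  0.01336124, -0.03837024]), 'grip_width': 0.08719997198883452}
scene (array([1.20295249, 1.02636082, 0.87537916]), array([[-0.40964653, -0.72675247, -0.5513806 ]]))
top (array([0.37679146, 0.02219239, 1.31770001]), array([[ 0.18533538,  0.00578192, -0.98265832]]))
```

View pics/scene0.png

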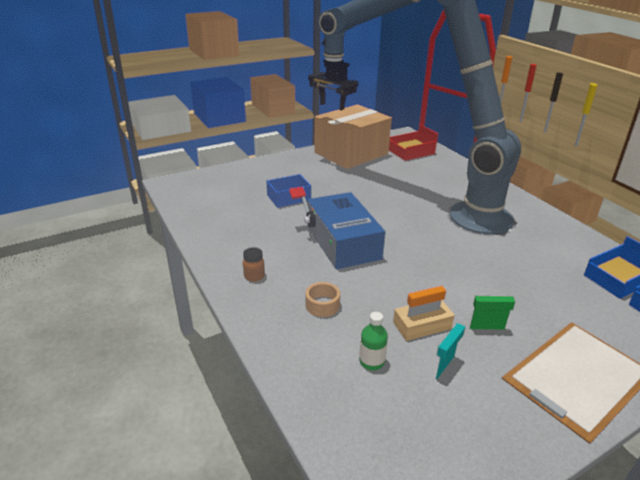

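View pics/top0.png

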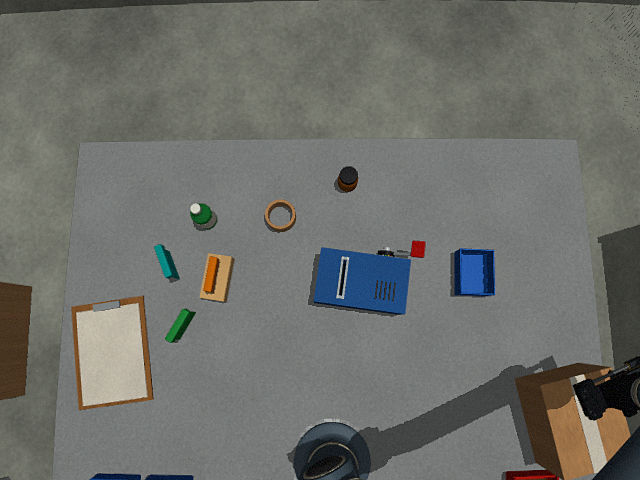

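The top view shows the orange scraper in its rest at top (211,274), scene (426,297). The look-alikes are teal at top (166,261) / scene (450,350) and green at top (180,325) / scene (492,312). I choose the orange one. The machine's slot is at top (343,277) and the paddle at top (418,248).

```bash
cat >> h.py <<'E'
def blob(im,lo,hi,box=None,mina=20):
    h=cv2.cvtColor(im,cv2.COLOR_RGB2HSV); m=cv2.inRange(h,np.array(lo),np.array(hi))
    if box: 
        k=np.zeros_like(m); x0,y0,x1,y1=box; k[y0:y1,x0:x1]=1; m=m*k
    cs=[c for c in cv2.findContours(m,cv2.RETR_EXTERNAL,cv2.CHAIN_APPROX_NONE)[0] if cv2.contourArea(c)>mina]
    return sorted(cs,key=cv2.contourArea,reverse=True)
def rect(c):
    return cv2.boxPoints(cv2.minAreaRect(c))
E
python3 - <<'E'
from h import *
im=cv2.imread('pics/top0.png')[:,:,::-1].copy()
def show(n,cs,z):
    for c in cs[:2]:
        r=rect(c); p=plane('top',r,z); e=p[1]-p[0]; f=p[2]-p[1]
        if np.hypot(*f[:2])>np.hypot(*e[:2]): e,f=f,e
        print(n,r.mean(0),p.mean(0).round(4),'L',np.hypot(*e[:2]).round(4),np.hypot(*f[:2]).round(4),'ang',np.arctan2(e[1],e[0]).round(3))
show('handle',blob(im,(8,190,150),(16,255,255),(190,240,240,310)),.11)
show('rest',blob(im,(10,60,100),(25,255,255),(190,240,240,310)),.045)
show('slot',blob(im,(0,0,150),(180,60,255),(325,245,360,310)),.1)
show('mach',blob(im,(100,100,50),(125,255,255),(300,230,412,325)),.1)
show('paddle',blob(im,(0,150,100),(5,255,255),(405,235,435,265)),.125)
E
python3 - <<'E'
import cv2
a=cv2.imread('pics/top0.png')[235:325,145:445];a=cv2.resize(a,None,fx=2.6,fy=2.6,interpolation=2)
b=cv2.imread('pics/scene0.png')[275:385,380:530];b=cv2.resize(b,None,fx=2.6,fy=2.6,interpolation=2)
import numpy as np
c=np.zeros((a.shape[0]+b.shape[0],a.shape[1],3),'uint8');c[:a.shape[0]]=a;c[a.shape[0]:,:b.shape[1]]=b
cv2.imwrite('pics/crop0.png',c)
E
```

```text
handle [209.98074 273.59616] [0.5141 0.3292 0.11  ] L 0.0937 0.0202 ang -0.162
rest [215.35121 276.78122] [0.5125 0.33   0.045 ] L 0.1324 0.0731 ang -0.152
slot [342.3134  277.15558] [ 0.5033 -0.031   0.1   ] L 0.1135 0.0206 ang -0.14
mach [362.51724 280.7069 ] [ 0.4934 -0.0859  0.1   ] L 0.2553 0.1536 ang -1.716
paddle [417.5 248.5] [ 0.5764 -0.235   0.125 ] L 0.0413 0.0356 ang 3.094
```

View pics/crop0.png

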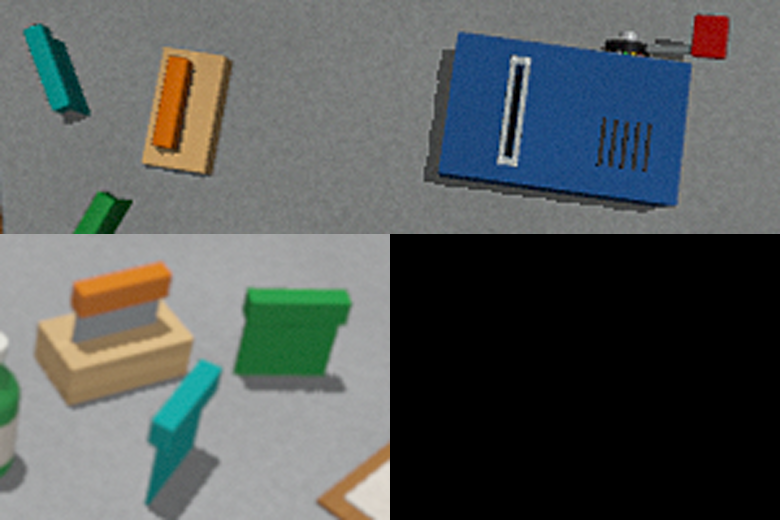

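The crop confirms it: the orange handle on a steel blade, standing in the pale wooden rest. I'm moving over the machine for a wrist view.

>>> send_rows:
  plan: "0 0 0.05 0.14; 0.01 0.03 0.09 0.28; 0.03 0.07 0.12 0.42; 0.05 0.11 0.13 0.56; 0.08 0.15 0.13 0.70; 0.11 0.19 0.13 0.84; 0.14 0.23 0.13 0.98; 0.17 0.27 0.13 1.12"
  jaw: 0.087

```text
time: 0.9
ee_pos: [0.3999, -0.3631, 0.3524]
tool_rot: [0.741, 0.671, -0.0, -0.0]
ft_force: [0.1, -0.6, -1.1]
grip_width: 0.0871
```

>>> send_rows:
  plan: "0.015 0.04 0 0.14; 0.03 0.08 0 0.28; 0.045 0.12 0 0.42; 0.06 0.16 0 0.56; 0.075 0.20 0 0.70; 0.09 0.24 0 0.84; 0.10 0.28 0 0.98; 0.10 0.30 0 1.12"

```text
time: 1.7
ee_pos: [0.4997, -0.0605, 0.3524]
tool_rot: [0.268, 0.963, 0.001, -0.0]
ft_force: [1.0, 0.6, 0.7]
grip_width: 0.0868
```

>>> send_rows:
  plan: "0 0.02 0 0.13; 0 0.04 0 0.26; 0 0.04 0 0.39; 0 0.04 0 0.39; 0 0.04 0 0.39; 0 0.04 0 0.39; 0 0.04 0 0.39; 0 0.04 0 0.39"

```text
time: 2.5
ee_pos: [0.4993, -0.0254, 0.3525]
tool_rot: [0.083, 0.997, 0.0, -0.0]
ft_force: [-0.0, -0.1, 0.1]
grip_width: 0.0869
```

```bash
python3 - <<'E'
from h import *
o=sensors.get_obs();print(o['time'],o['ee_pos'],o['tool_rot'],o['joints'])
snap('wrist','w1.png');np.save('w1.npy',0)
print(imaging.calibration('wrist'));print(plane('wrist',[[320,240],[320,100],[100,240]],.1))
E
```

```text
2.5 [ 0.49929556 -0.02538939  0.35252254] [ 8.29635224e-02  9.96552582e-01  3.37425633e-05 -6.14976603e-05] [ 0.67804969  0.15498968 -0.79832057  1.71546381  0.11430727  1.3192057
  1.26185094]
{'mtx': array([[390.30056674,   0.        , 322.81898034],
       [  0.        , 390.30056674, 245.69101735],
       [  0.        ,   0.        ,   1.        ]]), 'dist_coeffs': array([-0.05055219,  0.        ,  0.        ,  0.        ,  0.        ]), 'rvec': array([-2.23744953, -1.89463973, -0.24961794]), 'tvec': array([-0.05649005, -0.54567183,  0.38581954])}
[[ 0.53320712 -0.03494898  0.1       ]
 [ 0.39018743 -0.01080693  0.1       ]
 [ 0.49276429 -0.27627018  0.1       ]]
```

View pics/w1.png

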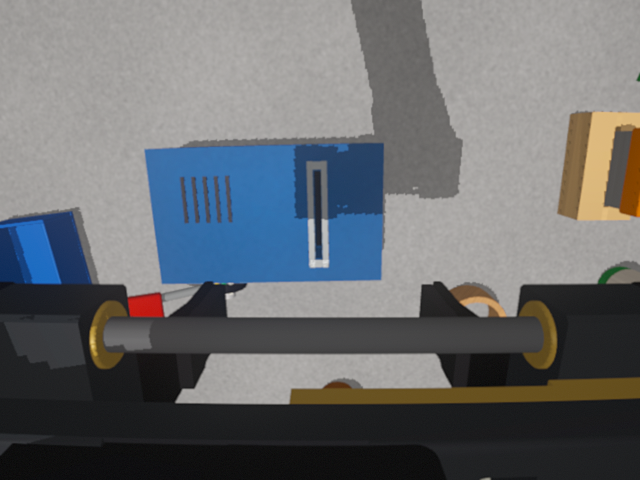

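The wrist view shows the slot in its grey frame at (318,215), the vents at (206,200) and the red paddle at (145,305), and the scraper and rest are at right (600,165).

```bash
python3 - <<'E'
from h import *
im=cv2.imread('pics/w1.png')[:,:,::-1].copy()
h=cv2.cvtColor(im,cv2.COLOR_RGB2HSV)
print(h[180,300:336:2].tolist());print(h[240,300:336:2].tolist())
def rep(n,c,z):
    r=rect(c);p=plane('wrist',r,z);e=p[1]-p[0];f=p[2]-p[1]
    if np.hypot(*f[:2])>np.hypot(*e[:2]): e,f=f,e
    print(n,r.mean(0),p.mean(0).round(4),np.hypot(*e[:2]).round(4),np.hypot(*f[:2]).round(4),(np.arctan(e[1]/e[0])).round(4))
for c in blob(im,(0,0,0),(180,110,255),(298,152,340,275))[:1]: rep('frame',c,.1)
for c in blob(im,(0,0,0),(180,255,70),(309,165,328,265))[:1]: rep('dark',c,.1)
for c in blob(im,(95,120,40),(125,255,255),(140,130,400,290))[:1]: rep('mach',c,.1)
E
```

```text
[[107, 166, 106], [107, 168, 106], [107, 168, 106], [108, 113, 108], [105, 9, 116], [105, 4, 115], [107, 44, 111], [108, 118, 69], [110, 49, 47], [113, 49, 47], [110, 64, 72], [100, 7, 116], [110, 7, 115], [108, 27, 112], [107, 155, 102], [106, 168, 102], [107, 169, 101], [107, 165, 102]]
[[105, 177, 167], [105, 176, 167], [105, 177, 167], [105, 185, 168], [108, 68, 177], [90, 1, 191], [90, 1, 192], [107, 23, 158], [109, 135, 64], [111, 65, 51], [111, 80, 51], [106, 29, 168], [90, 3, 189], [60, 1, 189], [109, 73, 168], [105, 181, 165], [105, 177, 167], [105, 175, 166]]
frame [317.34677 213.99292] [ 0.5063 -0.0333  0.1   ] 0.1177 0.0223 -0.142
dark [317.  207.5] [ 0.4982 -0.0323  0.1   ] 0.079 0.0063 -0.1673
mach [265.42914 213.59033] [ 0.4976 -0.0898  0.1   ] 0.2464 0.1501 1.4298
```

>>> send_rows:
  plan: "0 0.045 0 0; 0 0.09 0 0; 0 0.135 0 0; 0 0.18 0 0; 0 0.225 0 0; 0.005 0.27 0 0; 0.01 0.315 0 0; 0.01 0.355 0 0"

```text
time: 3.35
ee_pos: [0.5098, 0.3318, 0.3522]
tool_rot: [0.083, 0.997, 0.0, -0.0]
ft_force: [0.6, -0.3, 0.4]
grip_width: 0.0868
```

>>> send_rows:
  plan: "0 0 0 0.01; 0 0 0 0.01; 0 0 0 0.01; 0 0 0 0.01; 0 0 0 0.01; 0 0 0 0.01; 0 0 0 0.01; 0 0 0 0.01"

```text
time: 4.15
ee_pos: [0.5094, 0.3297, 0.3527]
tool_rot: [0.078, 0.997, 0.0, 0.0]
ft_force: [-0.3, -0.2, 0.6]
grip_width: 0.0869
```

```bash
cat >> h.py <<'E'
def rep(n,c,z,cam='wrist'):
    r=rect(c);p=plane(cam,r,z);e=p[1]-p[0];f=p[2]-p[1]
    if np.hypot(*f[:2])>np.hypot(*e[:2]): e,f=f,e
    print(n,r.mean(0),p.mean(0).round(4),np.hypot(*e[:2]).round(4),np.hypot(*f[:2]).round(4),(np.arctan(e[1]/e[0])).round(4),r.round(0).tolist())
E
python3 - <<'E'
from h import *
o=sensors.get_obs();print(o['time'],o['ee_pos'],o['tool_rot'],o['joints'])
im=snap('wrist','w2.png')
for c in blob(im,(6,200,120),(15,255,255))[:3]: rep('handle',c,.11)
for c in blob(im,(8,60,100),(25,255,255))[:2]: rep('rest',c,.045)
E
```

```text
4.15 [0.50936164 0.32971125 0.35266788] [7.75203380e-02 9.96990767e-01 2.28025189e-05 8.18207179e-05] [ 0.00683034  0.40755214 -0.91723442  1.48238659  0.32451038  1.4109999
  0.49342935]
handle [323.  196.5] [0.4959 0.3312 0.11  ] 0.0531 0.0184 -0.149 [[314.0, 171.0], [332.0, 171.0], [332.0, 222.0], [314.0, 222.0]]
rest [323.49997 204.99997] [0.5168 0.3286 0.045 ] 0.1346 0.0691 -0.1731 [[294.0, 260.0], [294.0, 150.0], [353.0, 150.0], [353.0, 260.0]]
rest [552.8358    51.166138] [0.3819 0.6143 0.045 ] 0.1768 0.154 -1.4931 [[461.0, 0.0], [616.0, -33.0], [645.0, 102.0], [490.0, 136.0]]
```

View pics/w2.png

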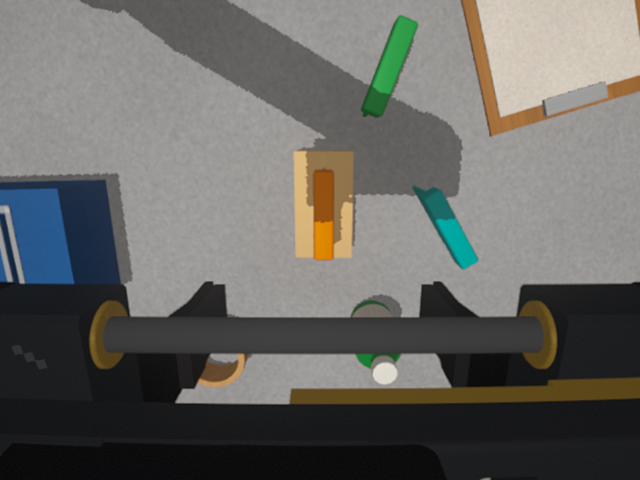

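The scraper handle is at (323,215), spanning rows 171-259 and half in shadow, in the rest (294-353, 150-260). The green and teal look-alikes are to the right, and the bottle is at (380,340).

```bash
python3 - <<'E'
from h import *
im=cv2.imread('pics/w2.png')[:,:,::-1].copy()
h=cv2.cvtColor(im,cv2.COLOR_RGB2HSV)
print(h[190,304:344:2].tolist());print(h[245,304:344:2].tolist())
for c in blob(im,(5,225,60),(20,255,255),(305,160,345,268))[:2]: rep('handle',c,.11)
a=plane('wrist',[[323,171],[323,259]],.11);print(a)
s=cv2.imread('pics/scene0.png')[:,:,::-1].copy()
for c in blob(s,(5,200,60),(16,255,255),(395,280,455,320))[:2]: print(rect(c).tolist())
print(proj('scene',[[.5141,.33,.11],[.467,.338,.11],[.561,.322,.11]]))
E
```

```text
[[19, 110, 221], [18, 119, 188], [17, 120, 144], [17, 121, 146], [17, 132, 139], [14, 211, 138], [15, 226, 147], [15, 226, 147], [15, 224, 147], [14, 224, 147], [15, 227, 147], [15, 229, 147], [15, 236, 147], [15, 224, 148], [14, 228, 140], [16, 138, 139], [18, 122, 146], [17, 124, 146], [18, 123, 145], [17, 124, 146]]
[[18, 110, 213], [18, 111, 213], [19, 112, 212], [18, 111, 213], [19, 109, 208], [15, 203, 193], [18, 255, 222], [19, 255, 223], [18, 255, 222], [18, 255, 221], [18, 255, 220], [18, 255, 219], [18, 255, 219], [18, 255, 218], [16, 239, 193], [18, 116, 200], [18, 110, 214], [18, 111, 212], [18, 112, 212], [18, 111, 212]]
handle [323.5 239. ] [0.5407 0.3247 0.11  ] 0.0418 0.0179 -0.1487 [[315.0, 220.0], [332.0, 220.0], [332.0, 258.0], [315.0, 258.0]]
handle [323.5 195. ] [0.4943 0.332  0.11  ] 0.0478 0.0174 -0.149 [[315.0, 172.0], [332.0, 172.0], [332.0, 218.0], [315.0, 218.0]]
[[0.46963378 0.33528475 0.11      ]
 [0.56234899 0.32082877 0.11      ]]
[[408.580322265625, 294.2164001464844], [443.08197021484375, 286.0983581542969], [445.63934326171875, 296.9671936035156], [411.1376953125, 305.0852355957031]]
[[427.24037623 291.32355653]
 [444.58362588 287.35586326]
 [409.50645338 295.35717852]]
```

>>> send_rows:
  plan: "0.006 -0.0015 -0.03 0; 0.006 -0.0015 -0.07 0; 0.006 -0.0015 -0.11 0; 0.006 -0.0015 -0.15 0; 0.006 -0.0015 -0.18 0; 0.006 -0.0015 -0.2 0; 0.006 -0.0015 -0.21 0; 0.006 -0.0015 -0.21 0"

```text
time: 5.0
ee_pos: [0.5149, 0.328, 0.1414]
tool_rot: [0.077, 0.997, -0.001, -0.001]
ft_force: [-0.2, -0.6, 1.6]
grip_width: 0.0871
```

>>> send_rows:
  plan: "0 0 -0.015 0; 0 0 -0.03 0; 0 0 -0.045 0; 0 0 -0.055 0; 0 0 -0.06 0; 0 0 -0.065 0; 0 0 -0.065 0; 0 0 -0.065 0"

```text
time: 5.8
ee_pos: [0.5155, 0.3287, 0.0779]
tool_rot: [0.077, 0.997, 0.0, 0.0]
ft_force: [-1.1, 0.1, 0.0]
grip_width: 0.0872
```

>>> send_rows:
  plan: "0 0 0 0; 0 0 0 0; 0 0 0 0; 0 0 0 0; 0 0 0 0; 0 0 0 0; 0 0 0 0; 0 0 0 0"
  jaw: 0.0

```text
time: 6.6
ee_pos: [0.5153, 0.3284, 0.0775]
tool_rot: [0.077, 0.997, 0.0, -0.0]
ft_force: [-0.3, 0.4, -0.3]
grip_width: 0.0309
```

>>> send_rows:
  plan: "0 0 0 0; 0 0 0 0; 0 0 0 0; 0 0 0 0; 0 0 0 0; 0 0 0 0; 0 0 0 0; 0 0 0 0"

```text
time: 7.4
ee_pos: [0.5153, 0.3285, 0.0776]
tool_rot: [0.077, 0.997, 0.0, -0.0]
ft_force: [0.1, -0.9, -0.4]
grip_width: 0.0216
```

>>> send_rows:
  plan: "0 0 0.01 0; 0 0 0.03 0; 0 0 0.055 0; 0 0 0.085 0; 0 0 0.115 0; 0 0 0.145 0; 0 0 0.165 0; 0 0 0.17 0"

```text
time: 8.2
ee_pos: [0.5158, 0.3293, 0.2505]
tool_rot: [0.077, 0.997, 0.001, 0.002]
ft_force: [0.2, 0.2, -2.4]
grip_width: 0.0221
```

>>> send_rows:
  plan: "0 -0.03 0 0; 0 -0.07 0 0; 0 -0.11 0 0.007; 0 -0.15 0 0.014; 0 -0.19 0 0.014; 0 -0.22 0 0.014; -0.005 -0.24 0 0.014; -0.009 -0.25 0 0.014"

```text
time: 9.0
ee_pos: [0.5053, 0.0756, 0.2464]
tool_rot: [0.072, 0.997, -0.001, -0.001]
ft_force: [-0.0, 0.8, -2.3]
grip_width: 0.0219
```

>>> send_rows:
  plan: "0 -0.02 0 0; 0 -0.05 0 0; 0 -0.075 0 0; 0 -0.095 0 0; 0 -0.105 0 0; 0 -0.11 0 0; 0 -0.11 0 0; 0 -0.11 0 0"

```text
time: 9.8
ee_pos: [0.5062, -0.03, 0.2476]
tool_rot: [0.069, 0.998, 0.0, -0.0]
ft_force: [0.0, -1.2, -0.8]
grip_width: 0.0215
```

```bash
python3 - <<'E'
from h import *
o=sensors.get_obs();print(o['time'],o['ee_pos'],o['tool_rot'],o['grip_width'],o['ft_force'])
im=snap('wrist','w3.png');s=snap('scene','s3.png');t=snap('top','t3.png')
c=np.zeros((480,800,3),'uint8');c[:,:400]=im[:,150:550]
c[:270,400:]=cv2.resize(s[150:285,270:470],None,fx=2,fy=2); c[280:480,400:]=cv2.resize(t[230:330,270:470],None,fx=2,fy=2)
cv2.imwrite('pics/c3.png',c[:,:,::-1])
E
```

```text
9.8 [ 0.50623088 -0.03004763  0.24758699] [ 6.92981346e-02  9.97595900e-01  4.34482304e-04 -2.47948144e-05] 0.021537779321846716 [ 0.0079593  -1.22705666 -0.80387419]
```

View pics/c3.png

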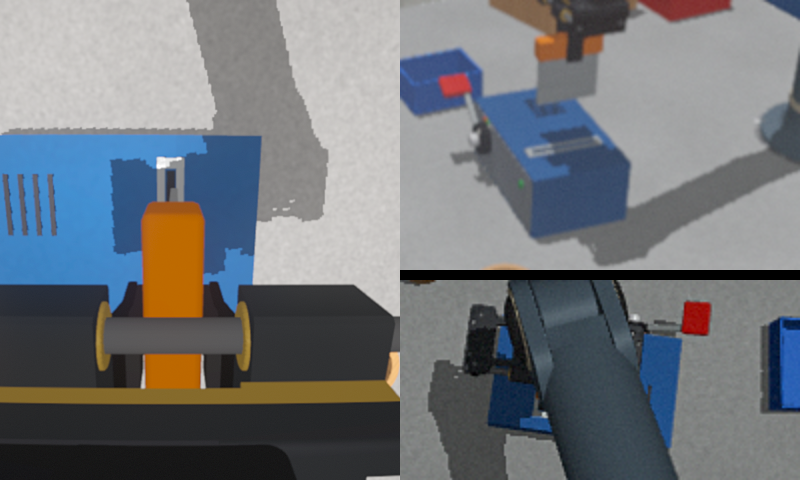

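The held scraper hangs upright over the machine. In the wrist view the handle is at column ~323, the blade sliver at ~(325,196) and the slot's near end at ~(321,180). Now the numeric offset.

```bash
python3 - <<'E'
from h import *
im=cv2.imread('pics/w3.png')[:,:,::-1].copy()
for r in (165,172,180,190,195,200):print(r,im[r,302:342].mean(1).astype(int).tolist())
o=sensors.get_obs();print(o['ee_pos'],o['time'])
h=-.139;u=np.array([np.cos(h),np.sin(h),0]);T=np.array([.5062,-.030,.2476])
B=T+[0,0,-.0675]
print('blade near bottom corner',proj('wrist',[B-.045*u]),'blade z70',proj('wrist',[T-.045*u+[0,0,.0025]]),'handle top near',proj('wrist',[T-.048*u+[0,0,.0325]]))
S=np.array([.5063,-.0333,.1]);print('slot near end',proj('wrist',[S-.048*u,S-.057*u]))
E
python3 - <<'E'
import cv2
a=cv2.imread('pics/w3.png')[145:215,280:370];cv2.imwrite('pics/c4.png',cv2.resize(a,None,fx=7,fy=7,interpolation=0))
E
```

```text
165 [141, 141, 139, 146, 202, 253, 255, 255, 252, 253, 255, 255, 255, 243, 232, 230, 227, 194, 155, 144, 146, 146, 146, 146, 145, 144, 145, 145, 144, 143, 145, 143, 119, 92, 86, 87, 87, 88, 89, 88]
172 [91, 90, 90, 91, 106, 132, 144, 146, 144, 143, 143, 143, 129, 100, 73, 62, 56, 56, 56, 56, 56, 57, 62, 87, 128, 144, 146, 144, 143, 143, 142, 134, 109, 89, 85, 87, 87, 86, 87, 87]
180 [91, 90, 90, 91, 106, 132, 144, 145, 143, 142, 143, 142, 129, 100, 74, 63, 56, 55, 55, 56, 55, 56, 61, 88, 129, 143, 144, 143, 142, 142, 141, 133, 110, 90, 86, 86, 87, 86, 87, 87]
190 [90, 90, 89, 88, 100, 130, 143, 143, 142, 142, 142, 141, 128, 98, 70, 58, 51, 60, 88, 109, 114, 113, 113, 113, 114, 125, 138, 142, 142, 142, 140, 127, 101, 86, 84, 85, 85, 84, 86, 85]
195 [90, 89, 89, 88, 100, 129, 143, 144, 142, 141, 142, 141, 128, 98, 69, 56, 51, 72, 102, 113, 113, 113, 113, 112, 115, 124, 137, 142, 141, 142, 141, 126, 102, 87, 85, 86, 86, 85, 86, 85]
200 [91, 92, 92, 90, 101, 128, 142, 143, 142, 141, 141, 140, 127, 99, 72, 58, 62, 90, 108, 114, 113, 114, 114, 113, 114, 120, 135, 141, 141, 140, 140, 126, 103, 89, 87, 89, 88, 88, 89, 88]
[ 0.50629807 -0.03039197  0.24765744] 9.95
blade near bottom corner [[325.1163055  184.21970021]] blade z70 [[326.21831365 202.37899934]] handle top near [[327.06747829 207.05952365]]
slot near end [[320.29020633 170.18325593]
 [320.2763578  158.43092529]]
```

View pics/c4.png

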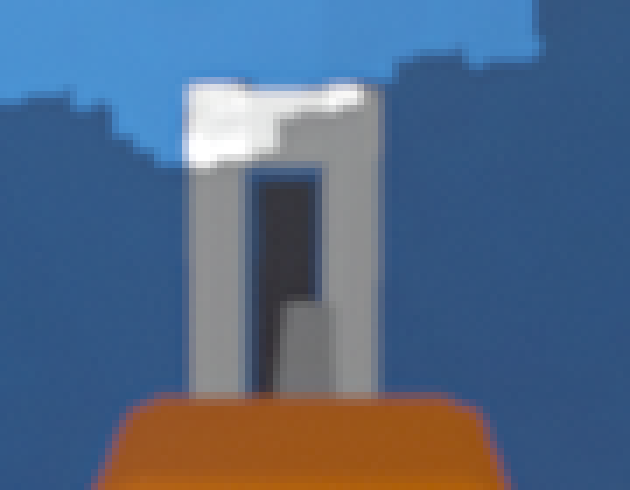

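>>> send_rows:
  plan: "-0.002 -0.0018 -0.01 0; -0.002 -0.0018 -0.025 0; -0.002 -0.0018 -0.04 0; -0.002 -0.0018 -0.055 0; -0.002 -0.0018 -0.065 0; -0.002 -0.0018 -0.07 0; -0.002 -0.0018 -0.07 0; -0.002 -0.0018 -0.07 0"

```text
time: 10.75
ee_pos: [0.5047, -0.0332, 0.1779]
tool_rot: [0.07, 0.998, 0.0, 0.0]
ft_force: [0.0, -0.6, -1.6]
grip_width: 0.0219
```

```bash
python3 - <<'E'
from h import *
o=sensors.get_obs();T=np.array(o['ee_pos']);print(T,o['tool_rot'])
im=snap('wrist','w5.png')
h=-.139;u=np.array([np.cos(h),np.sin(h),0]);S=np.array([.5063,-.0333,.1])
print('blade near corner',proj('wrist',[T-.045*u+[0,0,-.0675]]),'slot near end',proj('wrist',[S-.048*u,S-.057*u]))
s=snap('scene','s5.png')
a=cv2.resize(im[80:220,270:380],None,fx=4,fy=4,interpolation=0);b=cv2.resize(s[190:290,300:400],None,fx=3.5,fy=3.5,interpolation=2)
c=np.zeros((560,800,3),'uint8');c[:,:440]=a;c[:350,450:]=b;cv2.imwrite('pics/c5.png',c[:,:,::-1])
E
```

```text
[ 0.50471947 -0.03319723  0.17787333] [7.02668888e-02 9.97528156e-01 1.23733994e-04 3.57485452e-04]
blade near corner [[324.35643695 184.0973258 ]] slot near end [[324.47341941 179.92770073]
 [324.46633949 164.90043286]]
```

View pics/c5.png

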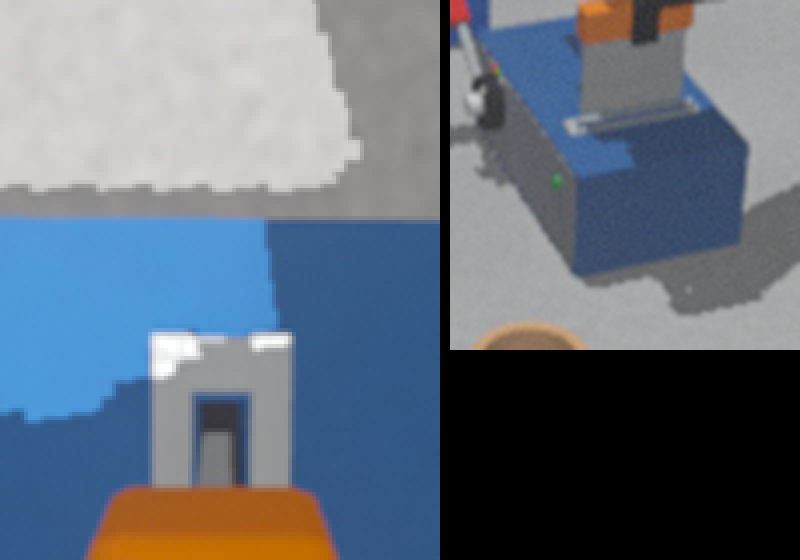

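The blade sits in the slot's outline in both views, about 0.4 mm off in -y and slightly towards +x. I'm correcting and starting insertion.

>>> send_rows:
  plan: "-0.0008 0.0005 0 0; -0.0008 0.0005 -0.003 0; -0.0008 0.0005 -0.006 0; -0.0008 0.0005 -0.009 0; -0.0008 0.0005 -0.012 0; -0.0008 0.0005 -0.015 0; -0.0008 0.0005 -0.018 0; -0.0008 0.0005 -0.018 0"

```text
time: 11.65
ee_pos: [0.5032, -0.0329, 0.159]
tool_rot: [0.07, 0.998, 0.0, -0.001]
ft_force: [0.5, 0.0, -2.5]
grip_width: 0.0216
```

>>> send_rows:
  plan: "0 0 -0.005 0; 0 0 -0.01 0; 0 0 -0.015 0; 0 0 -0.02 0; 0 0 -0.025 0; 0 0 -0.03 0; 0 0 -0.033 0; 0 0 -0.033 0"

```text
time: 12.45
ee_pos: [0.5032, -0.0328, 0.1261]
tool_rot: [0.07, 0.998, 0.0, -0.001]
ft_force: [0.7, -0.4, -2.5]
grip_width: 0.0216
```

>>> send_rows:
  plan: "0 0 -0.001 0; 0 0 -0.002 0; 0 0 -0.003 0; 0 0 -0.004 0; 0 0 -0.005 0; 0 0 -0.005 0; 0 0 -0.005 0; 0 0 -0.005 0"

```text
time: 13.25
ee_pos: [0.5037, -0.0328, 0.1225]
tool_rot: [0.07, 0.998, -0.0, 0.0]
ft_force: [-2.6, 0.3, 5.9]
grip_width: 0.0217
```

Force rise at z 0.1225 means the tip is at 0.055, the slot floor. I'm releasing.

>>> send_rows:
  plan: "0 0 0.001 0; 0 0 0.001 0; 0 0 0.001 0; 0 0 0.001 0; 0 0 0.001 0; 0 0 0.001 0; 0 0 0.001 0; 0 0 0.001 0"
  jaw: 0.087

```text
time: 14.05
ee_pos: [0.5035, -0.0328, 0.1225]
tool_rot: [0.07, 0.998, 0.0, -0.0]
ft_force: [-0.1, -0.0, 0.6]
grip_width: 0.0783
```

>>> send_rows:
  plan: "0 0 0.005 0; 0 0 0.015 0; 0 0 0.03 0; 0 0 0.05 0; 0 0 0.08 0; 0 0 0.11 0; 0 0 0.14 0; 0 0 0.15 0"

```text
time: 14.85
ee_pos: [0.5053, -0.0322, 0.2769]
tool_rot: [0.07, 0.998, -0.0, 0.003]
ft_force: [-0.2, 0.3, -0.6]
grip_width: 0.0868
```

>>> send_rows:
  plan: "0.005 -0.03 0 0; 0.01 -0.06 0 0; 0.02 -0.09 0 0; 0.03 -0.12 0 0; 0.04 -0.15 0 0; 0.045 -0.17 0 0; 0.05 -0.18 0 0; 0.05 -0.18 0 0"
  jaw: 0.0

```text
time: 15.65
ee_pos: [0.5536, -0.2136, 0.2722]
tool_rot: [0.071, 0.997, 0.0, -0.0]
ft_force: [-0.6, 0.1, 0.3]
grip_width: 0.0309
```

```bash
python3 - <<'E'
from h import *
o=sensors.get_obs();print(o['time'],o['ee_pos'],o['tool_rot'],o['grip_width'],o['joints'],o['ft_force'])
im=snap('wrist','w6.png');s=snap('scene','s6.png');t=snap('top','t6.png')
for c in blob(s,(0,150,100),(5,255,255),(280,180,315,205),8)[:1]:print('paddle scene',cv2.moments(c)['m10']/cv2.moments(c)['m00'],cv2.moments(c)['m01']/cv2.moments(c)['m00'])
h=-.1405;u=np.array([np.cos(h),np.sin(h),0]);v=np.array([-u[1],u[0],0])
# machine frame from slot centre; machine origin from top rect
c=np.zeros((480,800,3),'uint8');c[:,:400]=im[:,120:520]
c[:240,400:]=cv2.resize(s[170:290,260:460],None,fx=2,fy=2); c[240:480,400:]=cv2.resize(t[220:340,270:470],None,fx=2,fy=2)
cv2.imwrite('pics/c6.png',c[:,:,::-1])
E
```

```text
15.65 [ 0.55360669 -0.21364192  0.27223036] [ 7.10795801e-02  9.97470541e-01  4.18744401e-04 -1.94899715e-04] 0.030900798496778955 [ 0.89009497  0.40243672 -0.79685061  1.63791144  0.30091722  1.22970915
  1.45980238] [-0.57996467  0.05912591  0.30481801]
paddle scene 296.8049886621315 192.50340136054422
```

View pics/c6.png

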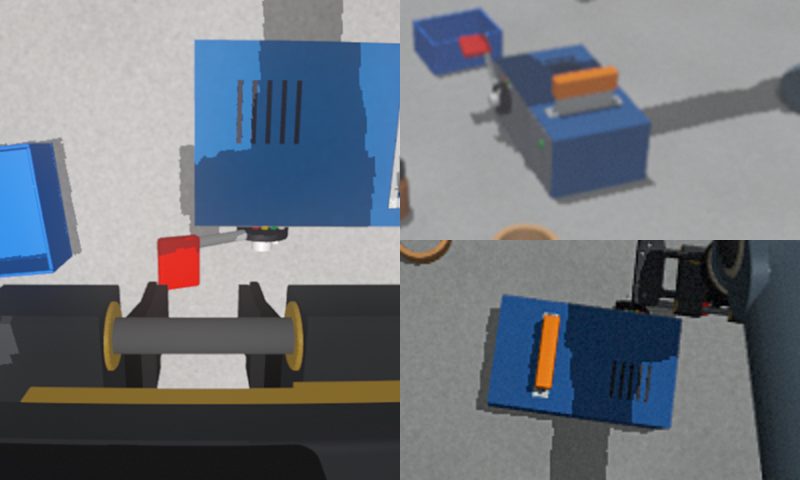

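The scraper stands upright and home in the slot: orange handle over a short strip of blade, scene crop (585,85). The paddle is at wrist (299,262), unpressed. Measuring the paddle and turning the tool 90° so its narrow side lies along the swing.

```bash
python3 - <<'E'
from h import *
im=cv2.imread('pics/w6.png')[:,:,::-1].copy()
h=-.1405;u=np.array([np.cos(h),np.sin(h),0]);v=np.array([-u[1],u[0],0])
c=blob(im,(0,150,80),(6,255,255),(260,220,340,300))[0]
rep('paddle',c,.125); ap=cv2.approxPolyDP(c,3,True).reshape(-1,2);print(ap.tolist())
m=cv2.moments(c);p=plane('wrist',[[m['m10']/m['m00'],m['m01']/m['m00']]],.125)[0];print('wrist',p)
s=cv2.imread('pics/s6.png')[:,:,::-1].copy()
cs=blob(s,(0,140,80),(6,255,255),(280,180,312,205),8)[0];m=cv2.moments(cs);q=[[m['m10']/m['m00'],m['m01']/m['m00']]];print('scene',plane('scene',q,.122))
t=cv2.imread('pics/top0.png')[:,:,::-1].copy();ct=blob(t,(0,150,100),(5,255,255),(405,235,435,265))[0];m=cv2.moments(ct);print('top',plane('top',[[m['m10']/m['m00'],m['m01']/m['m00']]],.125))
slot=np.array([.5045,-.0325,.1])
print('rel slot u,v',(p-slot)@u,(p-slot)@v)
# machine edge +x face, -y face in wrist
print('mach corner',plane('wrist',[[315,225],[315,41]],.1))
E
```

```text
paddle [298. 262.] [ 0.5781 -0.2358  0.125 ] 0.047 0.0326 -0.168 [[278.0, 289.0], [278.0, 235.0], [318.0, 235.0], [318.0, 289.0]]
[[316, 236], [279, 239], [279, 284], [286, 284], [288, 289], [318, 284]]
wrist [ 0.57731238 -0.23519992  0.125     ]
scene [[ 0.57812075 -0.23471024  0.122     ]]
top [[ 0.57641281 -0.23570872  0.125     ]]
rel slot u,v 0.10048062720216164 -0.19050601680977838
mach corner [[ 0.5537429  -0.21850161  0.1       ]
 [ 0.40722077 -0.19749453  0.1       ]]
```

>>> send_rows:
  plan: "0 0 0 -0.14; 0 0 0 -0.28; 0 0 0 -0.42; 0 0 0 -0.56; 0 0 0 -0.70; 0 0 0 -0.84; 0 0 0 -0.98; 0 0 0 -1.12"

```text
time: 16.6
ee_pos: [0.5534, -0.2108, 0.273]
tool_rot: [0.591, 0.807, 0.0, 0.0]
ft_force: [-0.6, 0.6, -0.5]
grip_width: 0.0005
```

>>> send_rows:
  plan: "0 0 0 -0.14; 0 0 0 -0.28; 0 0 0 -0.42; 0 0 0 -0.45; 0 0 0 -0.45; 0 0 0 -0.45; 0 0 0 -0.45; 0 0 0 -0.45"

```text
time: 17.4
ee_pos: [0.5534, -0.2128, 0.2725]
tool_rot: [0.755, 0.656, 0.0, -0.0]
ft_force: [0.2, 0.5, -0.0]
grip_width: 0.0004
```

>>> send_rows:
  plan: "0.005 -0.005 -0.01 0; 0.01 -0.01 -0.03 0; 0.015 -0.015 -0.05 0; 0.02 -0.02 -0.07 0; 0.0245 -0.0235 -0.09 0; 0.0245 -0.0235 -0.105 0; 0.0245 -0.0235 -0.1125 0; 0.0245 -0.0235 -0.1125 0"

```text
time: 18.2
ee_pos: [0.5772, -0.236, 0.1587]
tool_rot: [0.755, 0.656, -0.0, -0.001]
ft_force: [-0.0, -0.2, 0.6]
grip_width: 0.0006
```

>>> send_rows:
  plan: "0 0 -0.01 0; 0 0 -0.02 0; 0 0 -0.03 0; -0.0005 -0.004 -0.037 0; -0.001 -0.008 -0.044 0; -0.0015 -0.011 -0.05 0; -0.0018 -0.0127 -0.056 0; -0.0018 -0.0127 -0.056 0"

```text
time: 19.0
ee_pos: [0.5762, -0.2498, 0.1037]
tool_rot: [0.755, 0.656, -0.0, 0.0]
ft_force: [-1.4, -0.1, 5.5]
grip_width: 0.0006
```

```bash
python3 - <<'E'
from h import *
o=sensors.get_obs();print(o['time'],o['ee_pos'],o['ft_force'],o['torque'],o['joints'])
s=snap('scene','s7.png');cv2.imwrite('pics/c7.png',cv2.resize(s[150:270,230:390],None,fx=5,fy=5,interpolation=2)[:,:,::-1])
E
```

```text
19.0 [ 0.57617224 -0.24975276  0.10366131] [-1.42032808 -0.07357944  5.47830265] [-0.08515489  0.18399411 -0.01988068] [ 0.64848962  0.55073867 -0.4254647   1.74533131  0.27850881  0.90528971
 -0.03546743]
```

View pics/c7.png

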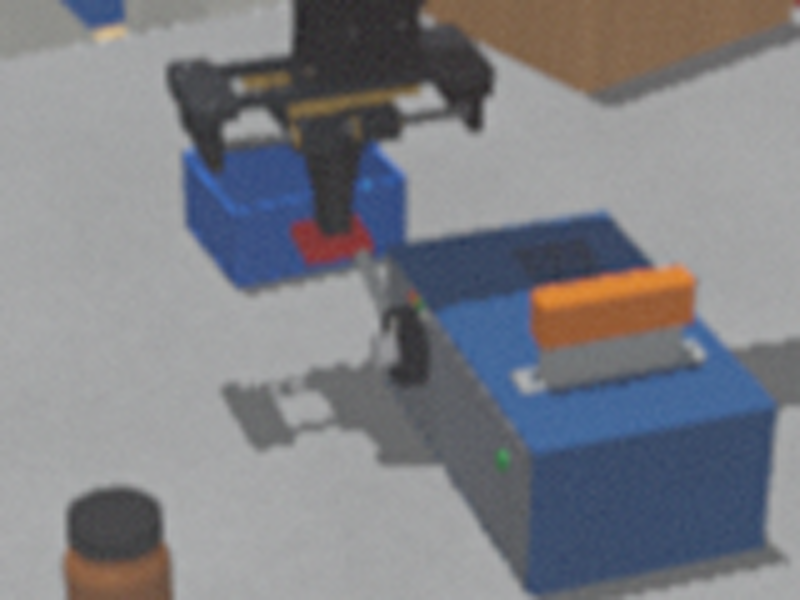

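The closed fingertips are on the paddle at crop (335,235), the scraper is still home, and the dial is near the first click. Pressing on.

>>> send_rows:
  plan: "-0.0002 -0.0015 -0.004 0; -0.0004 -0.003 -0.008 0; -0.0006 -0.0045 -0.012 0; -0.0008 -0.0055 -0.016 0; -0.0009 -0.0065 -0.02 0; -0.0009 -0.0065 -0.025 0; -0.0009 -0.0065 -0.025 0; -0.0009 -0.0065 -0.025 0"

```text
time: 19.85
ee_pos: [0.5752, -0.2564, 0.0796]
tool_rot: [0.755, 0.656, -0.0, 0.0]
ft_force: [-2.7, 0.0, 7.6]
grip_width: 0.0006
```

>>> send_rows:
  plan: "0 0 -0.003 0; 0 0 -0.006 0; 0 0 -0.009 0; 0 0 -0.012 0; 0 0 -0.014 0; 0 0 -0.016 0; 0 0 -0.016 0; 0 0 -0.016 0"

```text
time: 20.65
ee_pos: [0.5751, -0.2574, 0.0633]
tool_rot: [0.755, 0.656, -0.001, 0.001]
ft_force: [-1.9, -4.3, 4.6]
grip_width: 0.0009
```

>>> send_rows:
  plan: "0 0 -0.002 0; 0 0 -0.004 0; 0 0 -0.004 0; 0 0 -0.004 0; 0 0 -0.004 0; 0 0 -0.004 0; 0 0 -0.004 0; 0 0 -0.004 0"

```text
time: 21.45
ee_pos: [0.5751, -0.2573, 0.0596]
tool_rot: [0.755, 0.656, -0.001, 0.001]
ft_force: [-3.0, -4.4, 6.5]
grip_width: 0.0006
```

```bash
python3 - <<'E'
from h import *
o=sensors.get_obs();print(o['time'],o['ee_pos'],o['ft_force'],o['torque'],o['joints'])
s=snap('scene','s8.png');a=cv2.resize(s[165:245,270:400],None,fx=6,fy=6,interpolation=2)
w=snap('wrist','w8.png');cv2.imwrite('pics/c8.png',a[:,:,::-1])
E
```

```text
21.45 [ 0.57513247 -0.25726038  0.05958045] [-2.98274491 -4.41469032  6.45913794] [-0.90868141  0.36611217  0.00225044] [ 0.64159609  0.60587809 -0.40303489  1.7695037   0.31077156  0.82835948
 -0.05010265]
```

View pics/c8.png

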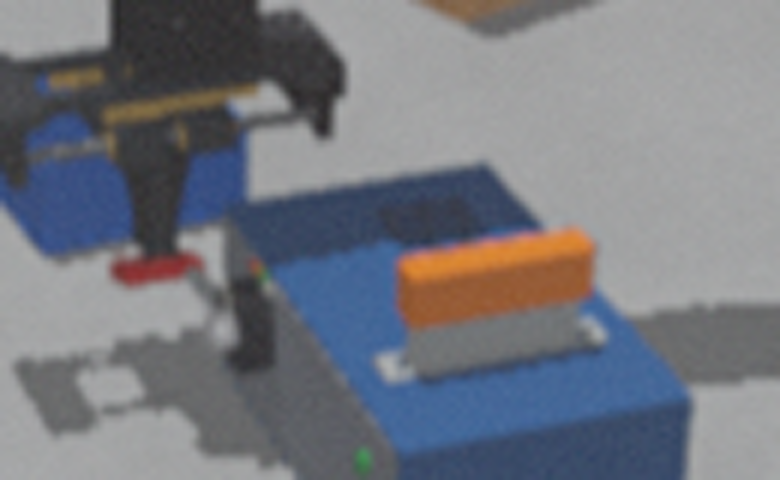

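Paddle at crop (155,268), near the third click by geometry. I'm checking the dial angle from the paddle's extents in the scene camera.

```bash
cat > pad.py <<'E'
from h import *
h=-.1405;u=np.array([np.cos(h),np.sin(h),0]);v=np.array([-u[1],u[0],0]);k=np.array([0,0,1.])
C0=np.array([.5773,-.2352,.125]);P=C0+.0787*v-.060*k
def box(q):
    a=.651-q;C=P-.099*np.cos(a)*v+.099*np.sin(a)*k
    t=np.deg2rad(22)-q;o=-v*np.cos(t)+k*np.sin(t);n=v*np.sin(t)+k*np.cos(t)
    return np.array([C+i*.0225*u+j*.018*o-l*.012*n for i in(-1,1) for j in(-1,1) for l in(0,1)])
def ext(p): return [p[:,0].min(),p[:,0].max(),p[:,1].min(),p[:,1].max()]
def red(f,b):
    s=cv2.imread(f)[:,:,::-1].copy();H=cv2.cvtColor(s,cv2.COLOR_RGB2HSV);m=((H[...,0]<8)|(H[...,0]>172))&(H[...,1]>130)&(H[...,2]>50)
    x0,y0,x1,y1=b;ys,xs=np.nonzero(m[y0:y1,x0:x1]);return ext(np.c_[xs+x0,ys+y0])
E
python3 - <<'E'
from pad import *
for f in('scene0','s6','s7','s8'):print(f,red(f'pics/{f}.png',(275,175,309,225)))
for q in(0,.26,.65,.7,.75,.8,.85,.9):print(q,np.round(ext(proj('scene',box(q))),1))
for q in(.7,.75,.8,.85):print('w',q,np.round(ext(proj('wrist',box(q))),1))
E
```

```text
scene0 [np.int64(290), np.int64(304), np.int64(187), np.int64(197)]
s6 [np.int64(290), np.int64(304), np.int64(188), np.int64(197)]
s7 [np.int64(289), np.int64(303), np.int64(195), np.int64(201)]
s8 [np.int64(290), np.int64(301), np.int64(208), np.int64(211)]
0 [288.  305.6 186.1 199.5]
0.26 [287.1 304.4 191.7 203.4]
0.65 [286.8 303.9 202.9 211.3]
0.7 [286.9 303.9 204.5 212.4]
0.75 [287.  304.  206.1 213.6]
0.8 [287.1 304.1 207.8 214.8]
0.85 [287.2 304.2 209.5 215.9]
0.9 [287.4 304.3 211.1 217.1]
w 0.7 [263.6 371.4 250.5 328.4]
w 0.75 [265.  370.2 246.8 321.6]
w 0.8 [266.3 369.2 242.9 314.7]
w 0.85 [267.6 368.2 238.7 307.7]
```

Scene extents and kinematics agree on about 0.74 rad. Going down 4-5 mm more.

>>> send_rows:
  plan: "0 0 -0.001 0; 0 0 -0.002 0; 0 0 -0.003 0; 0 0 -0.004 0; 0 0 -0.005 0; 0 0 -0.005 0; 0 0 -0.005 0; 0 0 -0.005 0"

```text
time: 22.35
ee_pos: [0.5752, -0.2569, 0.0551]
tool_rot: [0.755, 0.656, -0.001, 0.001]
ft_force: [-2.4, -3.4, 9.3]
grip_width: 0.0005
```

```bash
python3 - <<'E'
from pad import *
o=sensors.get_obs();print(o['time'],o['ee_pos'],o['ft_force'],o['torque'])
s=snap('scene','s9.png');w=snap('wrist','w9.png');print(red('pics/s9.png',(275,175,309,225)))
a=cv2.resize(s[185:240,285:340],None,fx=8,fy=8,interpolation=2);b=cv2.resize(w[150:430,160:480],(360,315))
c=np.zeros((440,800,3),'uint8');c[:,:440]=a;c[:315,440:]=b;cv2.imwrite('pics/c9.png',c[:,:,::-1])
for q in(.7,.75,.8,.85):print('w',q,np.round(ext(proj('wrist',box(q))),1))
E
```

```text
22.35 [ 0.57523207 -0.25692006  0.05507895] [-2.42732854 -3.42495683  9.33669142] [-0.79158591  0.69377463 -0.03018583]
[np.int64(290), np.int64(300), np.int64(209), np.int64(212)]
w 0.7 [261.9 372.5 254.1 333.6]
w 0.75 [263.4 371.3 250.2 326.5]
w 0.8 [264.8 370.2 246.1 319.3]
w 0.85 [266.1 369.2 241.8 312. ]
```

View pics/c9.png

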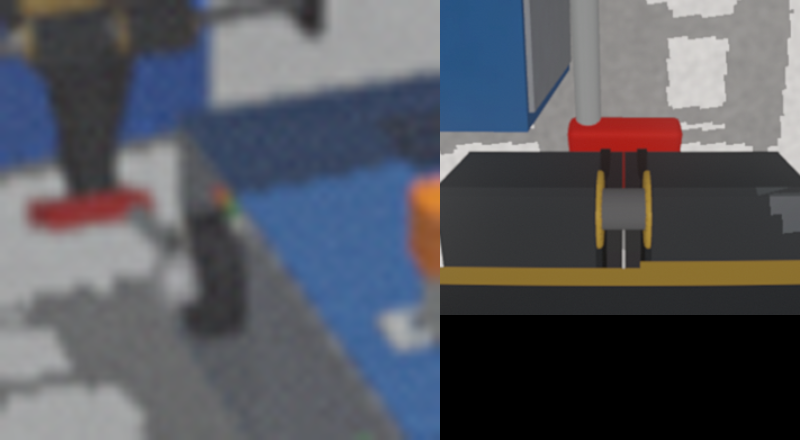

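>>> send_rows:
  plan: "0 0 -0.0005 0; 0 0 -0.001 0; 0 0 -0.001 0; 0 0 -0.001 0; 0 0 -0.001 0; 0 0 -0.001 0; 0 0 -0.001 0; 0 0 -0.001 0"

```text
time: 23.25
ee_pos: [0.5752, -0.2568, 0.0542]
tool_rot: [0.755, 0.656, -0.001, 0.001]
ft_force: [-3.3, -3.2, 9.0]
grip_width: 0.0006
```

>>> send_rows:
  plan: "0 0 -0.0005 0; 0 0 -0.001 0; 0 0 -0.001 0; 0 0 -0.001 0; 0 0 -0.001 0; 0 0 -0.001 0; 0 0 -0.001 0; 0 0 -0.001 0"

```text
time: 24.05
ee_pos: [0.5753, -0.2567, 0.0532]
tool_rot: [0.755, 0.656, -0.001, 0.001]
ft_force: [-2.4, -3.3, 10.4]
grip_width: 0.0007
```

```bash
python3 - <<'E'
from pad import *
o=sensors.get_obs();print(o['time'],o['ee_pos'],o['ft_force'],o['torque'])
s=snap('scene','s10.png');w=snap('wrist','w10.png');print(red('pics/s10.png',(275,175,309,225)))
# sub-pixel vertical centroid of redness in paddle's free left columns, per picture
for f in('scene0','s6','s7','s8','s9','s10'):
    a=cv2.imread(f'pics/{f}.png').astype(float);r=np.clip(a[...,2]-np.maximum(a[...,0],a[...,1])-30,0,None)[180:225,285:293]
    print(f,round((r.sum(1)*np.arange(180,225)).sum()/r.sum(),2))
for f in('w8','w9','w10'):
    a=cv2.imread(f'pics/{f}.png').astype(float);col=(a[...,2]-a[...,1])[225:300,345:358].mean(1);print(f,225+int(np.argmax(col>80)),col[20:36].astype(int).tolist())
for q in(0,.26,.7,.75,.8,.85):
    b=box(q).reshape(2,2,2,3);p=proj('scene',b.reshape(-1,3)).reshape(2,2,2,2);print(q,p[1].reshape(-1,2).mean(0).round(2))
E
```

```text
24.05 [ 0.57527493 -0.25672312  0.05324282] [-2.36175439 -3.30312318 10.39282822] [-0.64274027  0.70605105  0.04071988]
[np.int64(290), np.int64(300), np.int64(210), np.int64(212)]
scene0 191.8
s6 191.81
s7 197.49
s8 209.95
s9 211.35
s10 211.96
w8 255 [3, 2, 3, 2, 3, 3, 3, 1, 3, 35, 90, 118, 119, 119, 121, 123]
w9 255 [2, 3, 3, 3, 2, 3, 2, 0, 4, 50, 107, 122, 121, 123, 124, 125]
w10 255 [2, 3, 2, 3, 2, 3, 2, 1, 14, 62, 112, 123, 122, 123, 124, 126]
0 [289.9  193.89]
0.26 [288.91 198.64]
0.7 [288.68 209.57]
0.75 [288.77 210.97]
0.8 [288.88 212.4 ]
0.85 [289.01 213.84]
```

```bash
python3 - <<'E'
from h import *
a=cv2.imread('pics/scene0.png').astype(int);b=cv2.imread('pics/s10.png').astype(int)
d=np.abs(a-b).max(2)
for n,(x0,y0,x1,y1) in dict(jar=(240,245,268,283),tape=(302,280,343,318),bottle=(357,310,390,372),bin=(265,178,288,205)).items():print(n,(d[y0:y1,x0:x1]>60).mean().round(3))
o=sensors.get_obs();print(o['time'],o['ee_pos'],o['ft_force'])
arm.job_done()
E
```

```text
jar 0.0
tape 0.0
bottle 0.0
bin 0.254
24.15 [ 0.57528959 -0.25675307  0.05325131] [-4.18800575 -3.4781129  10.28956395]
the job is handed in; nothing more can be done
```

I lifted the orange scraper out of its rest, slid it home in the demagnetiser's slot and let go. I then pressed the red paddle down to the third click with closed fingertips and handed the job in at 24.15 s while still holding it there.

**Scraper:** the blade met the slot floor with the tip worked out at about 55 mm above the bench, the floor's height. After release it stood upright with a short strip of blade showing, and it was still so in the last pictures.

**Dial:** arm position puts the dial at about 0.80 rad and the scene picture at roughly 0.79–0.83; the red dot is at 0.785 and the end stop at 1.0. The upward push was about 10 N. The wrist picture disagreed slightly, giving about 0.75 before the last 2 mm of travel. The pointer itself was too small to read.

**Bystanders:** jar, tape and bottle are unchanged in the pictures. The check on the bin did not pass: about 25% of its pixels had changed. The hand was in front of that part of the view and was never driven to the bin, so I put it down to the hand blocking the view, but did not confirm that with another picture.

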